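# Push the soap cake out of its mould and shut it away in the kit drawer

### The job

Press the mould's spring ejector slide fully in, to its stop, so that the soap cake is pushed part-way out of the mould; then draw the cake out, lay it flat (either broad face down) in the wide empty compartment of the open kit drawer and let go of it there. Then push the drawer fully home, past its detent. Stop when you feel the end of each travel: do not ram the slide or the drawer, and leave the other things on the counter as they are.

Things in the scene. Friction and masses are not known exactly. Their poses are not given: they have to be found in the camera images.
- mould: Fixed wooden soap mould, left or right of the middle, yaw within 0.35 rad. Origin: on the counter under the cake's starting place; x runs from the ejector tab to the open mouth (roughly away from the robot), z up. Base 14 thick, 74 wide, x -110 to 40; side walls and top lips x -45 to 36, 74 wide, top z 45.5, with a 24 wide slot showing the cake. Past the mouth a tongue 20 wide, 14 thick, to x 85.
- mouth (a point): Middle of the mould's mouth, on the channel floor (z = 14, mould x = 36); axes as the mould. A sprung steel clip in the +y wall, 6 to 24 inside the mouth, nips the cake's side: draw the cake straight out along x, against about 3 to 6 N, before lifting.
- soap: Loose cream soap cake 64 (x) x 38 (y) x 24 (z), about 75 g, edges rounded 4. Origin: centre of its underside. It starts in the mould with its axes along the mould's, front end 2 to 6 short of the mouth. Full ejection leaves about 34 of it standing out of the mouth over the tongue.
- ejector (a joint): Ejector slide, m: 0 out (sprung), 0.040 pressed to its hard stop. The spring takes 3 N at the start, 7 N at the stop, plus about 3 to 6 N from the clipped cake. It springs back when released; the cake stays out.
- tab (a point): Middle of the back (outer) face of the ejector's upright thumb tab, 40 above the counter; moves with the slide. The tab is a plate 8 thick (x), 40 wide, z 17 to 56. Push its back face along the mould's +x. Same axes as the mould.
- drawer (a joint): Drawer opening, m: 0 home and seated, 0.145 fully out. Starts 0.110 to 0.140 open. It runs with 1 to 2 N; from about 0.010 to 0.005 a roller detent resists with some 5 to 8 N more, then it snaps to its hard stop at 0.
- drawer_front (a point): Middle of the drawer's flat front face, 40 above the counter, moves with the drawer; x points into the drawer unit (closing direction, roughly away from the robot), y along the front to the left, z up. The front is 206 wide, z 3 to 55, with no handle standing out.
- bay (a point): Point on the floor (10 above the counter) of the wide compartment; moves with the drawer, axes as drawer_front. It lies 50 behind the inside of the front, midway across the compartment, which is 116 wide (y -58 to 58) and reaches x -50 to 123; walls 30 to 32 high above this floor, front 45. The narrow compartment holds a comb and a tin, fixed.
- unit: Fixed white drawer unit 208 wide, 195 deep, 64 high, on the other side of the middle from the mould, yaw within 0.25 rad. Origin: on the counter under the middle of its front face; x points to its back. With the drawer open by q the drawer's front face stands q + 10 in front of it.
- bottle: Bystander: amber bottle, 48 dia x 130 high, on the counter between mould and drawer unit; origin centre of its underside. Leave alone.
- tumbler: Bystander: white ceramic tumbler, 66 dia x 95 high, on the counter; origin centre of its underside. Leave alone.
- nailbrush: Bystander: wooden nail brush 85 x 45 x 30 on the counter; origin centre of its underside. Leave alone.
- jar: Bystander: low amber jar 52 dia x 45 high, standing on top of the drawer unit near its back; origin centre of its underside. Leave alone.
- amber_box: Bystander: flat closed amber box 85 x 55 x 30 on the counter; origin centre of its underside. Leave alone.
- massager: Bystander: round wooden massage brush, 90 dia x 30 high, on the counter; origin centre of its underside. Leave alone.
- dropper: Bystander: small amber bottle, 38 dia x 100 high, on the counter; origin centre of its underside. Leave alone.
Not all that is in view belongs to the job. Leave any blue, green or purple look-alike of the soap alone.

How it is judged:
By the outcome, as a careful person would: the job done as asked, in the order asked, and still so for the second after the job is handed in, with the robot touching nothing.
It also fails if it takes over 72 s, if anything falls off the work surface, if the arm or the gripper's body presses on something with over 40 N, if the wrist force passes 120 N, or if a joint passes its speed limit or range.

### The arm

A 6-joint arm with a two-finger parallel gripper is mounted at the origin on the work surface. World frame = base frame: x ahead of the robot, y to its left, z up, the work surface at z = 0. Lengths are in m, angles in rad, forces in N, time in s.
With the tool pointing down it reaches from about 0.4 to 0.825 m from the base axis. Payload 7 kg.
Tool frame: the origin (TCP) lies at the very end of the fingers, on their centre line; the grasp point (between the pads) lies 19 mm behind it; z points along the fingers, y is the line along which they close (so a half turn about z gives the same grasp; the last joint's range is limited). The gripper opens to 88 mm and grips with 3 to 60 N. Pads are 19 mm wide; open, the fingers measure 130 mm over their backs; the gripper's body (78 mm by 193 mm) begins 47 mm behind the grasp point.
Start: joints at [-0.843, 0.359, 0.012, 0, -1.224, -0.288], TCP at [0.287, -0.611, 0.191] pointing down, gripper open.
Joint ranges: [-3.07, 3.07], [-1.43, 2.12], [-1.02, 1.25], [-3.03, 1.67], [-3.05, -0], [-3.03, 3.03]. Speed limits (rad/s): [2.39, 2.39, 3.01, 3.14, 3.14, 3.14].

### API

Orientations are given as [roll, pitch, yaw] about the fixed x, y, z axes, in that order (R = Rz(yaw) Ry(pitch) Rx(roll)).
In Python, from station import * gives the robot as it stands.
- The arm moves only by the tool servo_tool, never from a script. Its argument "moves" is a list of rows, each an object of numbers: "jaw": the opening, from 0 (shut) to 1 (fully open); "dx", "dy", "dz": the shift along the world's x, y, z in m; "roll": the turn about the world's z in degrees. A call has exactly 10 rows; each row shifts and turns the commanded pose from where the row before left it; what a row does not reach is not made up. A row lasts 1/8 s, in which the tool goes at most 62.5 mm and 10.7 degrees, less where a joint would pass 70% of its speed; a pose out of reach is approached as far as the arm can. A call with a gripper value outside its range is refused whole. The fingers move at their own pace and stop on an object; "newtons" is the grip in N (left out, the last holds). Time passes only in rows, so rows that do not move let the fingers close, or fill a call up. It gives the time, the measured TCP pose, the force, the opening and the grip force at its end, in the units of the state.
- get_state(): the state, without advancing time (a new reading comes with each control period).
- grab_frame(name): name is "scene" or "top" or "wrist"; returns (picture, depth): 384x512x3 uint8, red, green, blue; 384x512 float32, m along the optical axis (not along the pixel's ray), 0 where there is no reading.
- calibration(name): a dict with "intrinsics" (3x3 intrinsics, pixels), "R" (3x3) and "t" (3): a world point X has camera coordinates R X + t. Camera axes: x right, y down, z forward; pixel columns grow to the right and rows downward; lengths in m; the calibration is good to about 2 mm. A picture is of the moment at which its call begins: read the wrist's pose just before it. calibration takes no time and is no camera call; for the wrist camera it gives the pose at the moment of the call.
- job_done(): hands the job in; it is judged then, once.
The state is a dict: "t": time; "q": joint angles; "qd": joint speeds; "joint_efforts": joint torques, N m; "eef_pos": TCP position; "ee_rot": TCP orientation; "force": force on the tool from outside, world axes, zero at the start; "moment": the same for the moment, N m; "width": finger opening in m; "gripper_force": force on a finger pad.
Only numpy, scipy, OpenCV 4.12 (cv2) and the standard library are available. Lean on these libraries where they do the work, as an engineer would, in place of code of your own. Each camera call takes 0.05 s, during which the arm holds its last target. There are 200 camera calls.

## Working session

There is one attempt and no reset: what is moved stays moved. The work goes in short steps, Python scripts to look and compute and a tool call to move; the robot and the scene stay as the last step left them, time stands still between calls to the robot, and variables do not carry over. Pictures are saved under pics/ and viewed, at most 10 in all, crops included, and the job is handed in when it is done.

Besides the shell and the picture viewer there is one more tool, called after ">>>" by a JSON object that holds its "method" and its "body", one argument or row to a line. servo_tool: Moves the arm, as the interface text tells. Its arguments: {"type":"object","properties":{"moves":{"type":"array","items":{"type":"object","properties":{"jaw":{"type":"number"},"dx":{"type":"number"},"dy":{"type":"number"},"dz":{"type":"number"},"roll":{"type":"number"}}}},"newtons":{"type":"number"}},"required":["moves"]}

```bash
mkdir -p pics; python3 - <<'E'
from station import *
import cv2,numpy as np
s=get_state();print({k:np.round(v,3) for k,v in s.items()})
for n in("scene","top"):
    p,d=grab_frame(n);np.savez(n+".npz",p=p,d=d,**calibration(n));cv2.imwrite(f"pics/{n}.png",p[:,:,::-1])
    c=calibration(n);print(n,np.round(c["intrinsics"],1).tolist(),np.round(c["R"],3).tolist(),np.round(c["t"],3).tolist())
E
```

```text
{'t': np.float64(0.0), 'q': array([-0.843,  0.359,  0.011, -0.   , -1.224, -0.288]), 'qd': array([-0.001,  0.001,  0.   , -0.001, -0.   , -0.   ]), 'joint_efforts': array([ 0.0000e+00, -5.8271e+01,  2.9306e+01,  6.9970e+00,  7.0000e-03,
       -0.0000e+00]), 'eef_pos': array([ 0.287, -0.61 ,  0.19 ]), 'ee_rot': array([ 3.14 , -0.   , -2.702]), 'force': array([-0.188, -0.414,  0.667]), 'moment': array([0.005, 0.032, 0.041]), 'gripper_force': np.float64(0.0), 'width': np.float64(0.088)}
scene [[376.2, 0.0, 252.9], [0.0, 376.2, 196.0], [0.0, 0.0, 1.0]] [[-0.421, 0.907, 0.002], [0.763, 0.355, -0.539], [-0.49, -0.225, -0.842]] [0.251, -0.39, 1.64]
top [[452.5, 0.0, 253.4], [0.0, 452.5, 191.0], [0.0, 0.0, 1.0]] [[-0.03, -1.0, -0.006], [-0.995, 0.031, -0.095], [0.095, 0.003, -0.995]] [0.012, 0.562, 1.329]
```

View pics/top.png

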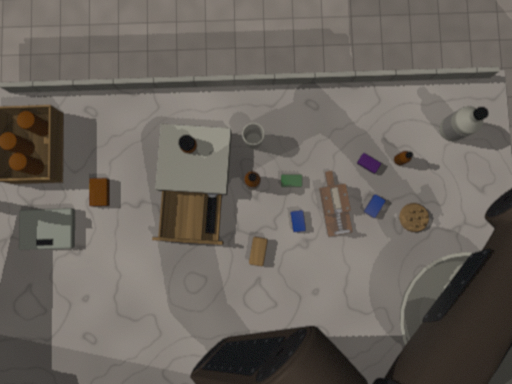

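View pics/scene.png

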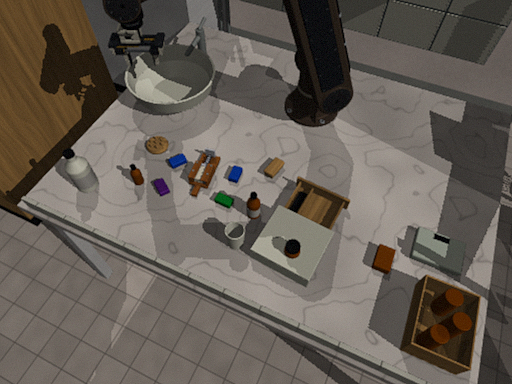

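The top view shows the drawer unit on the left (unit 158–230 × 125–192, drawer front edge at row ~240). The mould is on the right at about (337,208), with its tongue at (330,178) and the tab at about (338,232). Bystanders are close to both.

```bash
cat > h.py <<'E'
import numpy as np,cv2
def pts(p,d,c):
    K,R,t=c["intrinsics"],c["R"],c["t"];v,u=np.mgrid[:d.shape[0],:d.shape[1]]
    X=np.stack([(u-K[0,2])/K[0,0]*d,(v-K[1,2])/K[1,1]*d,d],-1)
    W=(X-t)@R;W[d<=0]=np.nan;return W
def ray(uv,z,c):
    K,R,t=c["intrinsics"],c["R"],c["t"];o=-R.T@t
    r=R.T@np.linalg.solve(K,np.array([uv[0],uv[1],1.]));return o+r*(z-o[2])/r[2]
E
python3 - <<'E'
from h import *
f=np.load("top.npz");p,d=f["p"],f["d"];W=pts(p,d,f)
for nm,(u0,u1,v0,v1),zr in [("lips",(315,360,165,240),(.04,.05)),("tab",(315,360,220,240),(.049,.062)),("front",(145,230,233,248),(.045,.062)),("unit",(150,240,120,195),(.058,.07)),("mould low",(315,360,165,240),(.009,.02))]:
    w=W[v0:v1,u0:u1].reshape(-1,3);m=(w[:,2]>zr[0])&(w[:,2]<zr[1]);w=w[m]
    if len(w)<5: print(nm,len(w));continue
    r=cv2.minAreaRect((w[:,:2]*1000).astype(np.float32));print(nm,len(w),w.mean(0).round(4),r)
for uv,z in [((337,208),.03),((190,240),.05),((330,178),.014),((338,232),.05)]:print(uv,ray(uv,z,f).round(3))
a=cv2.resize(p[160:250,145:235],None,fx=4,fy=4,interpolation=2);b=cv2.resize(p[160:250,280:370],None,fx=4,fy=4,interpolation=2)
cv2.imwrite("pics/t2.png",cv2.convertScaleAbs(np.hstack([a,b])[:,:,::-1],alpha=1.5))
E
```

```text
lips 470 [ 0.5308 -0.2471  0.0454] ((503.4571838378906, -251.52621459960938), (136.99038696289062, 75.20771026611328), 8.469199180603027)
tab 40 [ 0.4349 -0.2611  0.0567] ((434.65234375, -261.0068054199219), (7.828833103179932, 37.884403228759766), 8.96036148071289)
front 252 [0.4229 0.1912 0.0551] ((426.14410400390625, 191.24488830566406), (204.68722534179688, 18.7326602935791), 85.32148742675781)
unit 4222 [0.6591 0.1684 0.0646] ((663.227294921875, 169.55548095703125), (208.5208740234375, 195.9296112060547), 84.54764556884766)
mould low 531 [ 0.4933 -0.2503  0.0148] ((528.3984375, -243.90335083007812), (208.5229949951172, 100.21562957763672), 2.2893879413604736)
(337, 208) [ 0.504 -0.253  0.03 ]
(190, 240) [0.422 0.183 0.05 ]
(330, 178) [ 0.596 -0.239  0.014]
(338, 232) [ 0.432 -0.249  0.05 ]
```

View pics/t2.png

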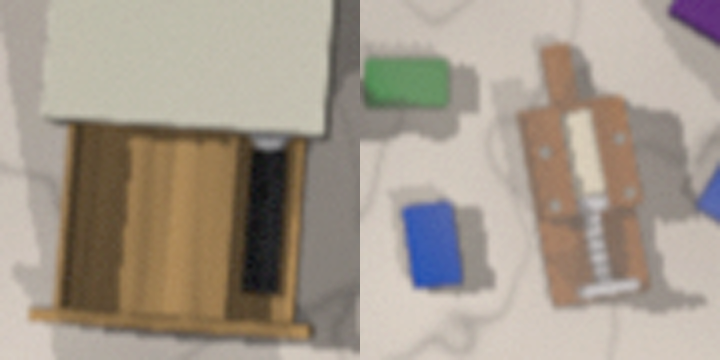

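The crop clearly shows the cream cake in the mould slot, with the steel tab at the bottom end, and the wide compartment on the left of the drawer. Next I fit the poses from depth.

```bash
python3 - <<'E'
from h import *
f=np.load("top.npz");p,d=f["p"],f["d"];W=pts(p,d,f)
def fit(nm,u0,u1,v0,v1,z0,z1,x0=-9,x1=9):
    w=W[v0:v1,u0:u1].reshape(-1,3);w=w[(w[:,2]>z0)&(w[:,2]<z1)&(w[:,0]>x0)&(w[:,0]<x1)]
    (c,s,a)=cv2.minAreaRect((w[:,:2]*1000).astype(np.float32));a=(a+45)%90-45
    print(nm,len(w),np.round(c,1),np.round(s,1),round(a,2));return np.array(c)/1000,np.radians(a)
L,_=fit("lips",315,360,165,240,.0435,.048,.47)
T,_=fit("tab",315,360,220,240,.053,.060)
# tongue points
fit("tongue",315,345,165,192,.010,.018,.58)
F,_=fit("front",145,230,233,248,.053,.058)
U,_=fit("unit",150,240,120,195,.062,.067)
e=L-T;print("axis yaw",np.degrees(np.arctan2(e[1],e[0])),np.linalg.norm(e))
e=U-F;print("drawer axis",np.degrees(np.arctan2(e[1],e[0])),np.linalg.norm(e),"q=",np.linalg.norm(e)-.0975-.01)
m=(W[...,2]>.02)&(W[...,0]>.25)
n,lab,st,ce=cv2.connectedComponentsWithStats(m.astype(np.uint8))
for i in range(1,n):
    if st[i,4]>40:
        w=W[lab==i];print(st[i].tolist(),w.mean(0).round(3),"top",w[:,2].max().round(3))
E
```

```text
lips 268 [ 531.1 -247.1] [81.1 74. ] 8.46
tab 30 [ 434.8 -261.7] [ 7.6 36.5] 7.55
tongue 76 [ 599.6 -238. ] [40.  20.8] 7.15
front 156 [422.9 191.5] [204.7   9.8] -5.45
unit 2844 [662.8 169.4] [208.  195.1] -5.42
axis yaw 8.602337610344605 0.09740127917561543
drawer axis -5.260438850801255 0.2409557044940895 q= 0.1334557044940895
[0, 66, 500, 25, 4533] [ 0.902 -0.006  0.051] top 0.07
[0, 104, 62, 79, 3638] [0.721 0.646 0.074] top 0.125
[441, 106, 48, 35, 1119] [ 0.731 -0.604  0.12 ] top 0.197
[152, 123, 79, 121, 5385] [0.637 0.169 0.064] top 0.117
[242, 122, 23, 26, 308] [ 0.729 -0.01   0.071] top 0.104
[395, 150, 18, 15, 190] [ 0.646 -0.447  0.068] top 0.108
[358, 152, 23, 21, 248] [ 0.639 -0.357  0.025] top 0.031
[244, 171, 17, 18, 243] [ 0.589 -0.003  0.094] top 0.136
[281, 174, 22, 12, 246] [ 0.594 -0.12   0.025] top 0.033
[89, 177, 20, 29, 541] [0.576 0.459 0.03 ] top 0.038
[320, 183, 31, 51, 837] [ 0.518 -0.248  0.043] top 0.064
[397, 188, 115, 183, 11799] [ 0.323 -0.339  0.642] top 0.767
[365, 194, 21, 24, 255] [ 0.509 -0.367  0.025] top 0.033
[402, 203, 27, 28, 324] [ 0.472 -0.484  0.024] top 0.038
[207, 205, 8, 21, 43] [0.496 0.124 0.022] top 0.027
[19, 208, 55, 41, 2170] [0.471 0.615 0.03 ] top 0.04
[291, 210, 15, 22, 254] [ 0.471 -0.136  0.025] top 0.032
[249, 236, 19, 30, 433] [ 0.385 -0.014  0.03 ] top 0.04
[258, 325, 103, 59, 4678] [ 0.275 -0.063  0.778] top 0.824
```

>>> {"method": "servo_tool", "body": {
  "moves": [
    {"jaw": 0,"dx": 0.0145,"dy": 0.043,"roll": -2.1},
    {"jaw": 0,"dx": 0.0145,"dy": 0.043,"roll": -2.1},
    {"jaw": 0,"dx": 0.014,"dy": 0.043,"roll": -2.1},
    {"jaw": 0,"dx": 0.014,"dy": 0.043,"roll": -2.1},
    {"jaw": 0,"dx": 0.014,"dy": 0.043,"roll": -2.1},
    {"jaw": 0,"dx": 0.014,"dy": 0.043,"roll": -2.1},
    {"jaw": 0,"dx": 0.014,"dy": 0.043,"roll": -2.1},
    {"jaw": 0,"dx": 0.014,"dy": 0.043,"roll": -2.0},
    {"jaw": 0},
    {"jaw": 0}
  ]
}}

```text
$.moves[0]: bad value
```

>>> {"method": "servo_tool", "body": {
  "moves": [
    {"jaw": 0,"dx": 0.0145,"dy": 0.043,"dz": 0,"roll": -2.1},
    {"jaw": 0,"dx": 0.0145,"dy": 0.043,"dz": 0,"roll": -2.1},
    {"jaw": 0,"dx": 0.014,"dy": 0.043,"dz": 0,"roll": -2.1},
    {"jaw": 0,"dx": 0.014,"dy": 0.043,"dz": 0,"roll": -2.1},
    {"jaw": 0,"dx": 0.014,"dy": 0.043,"dz": 0,"roll": -2.1},
    {"jaw": 0,"dx": 0.014,"dy": 0.043,"dz": 0,"roll": -2.1},
    {"jaw": 0,"dx": 0.014,"dy": 0.043,"dz": 0,"roll": -2.1},
    {"jaw": 0,"dx": 0.014,"dy": 0.043,"dz": 0,"roll": -2.0},
    {"jaw": 0,"dx": 0,"dy": 0,"dz": 0,"roll": 0},
    {"jaw": 0,"dx": 0,"dy": 0,"dz": 0,"roll": 0}
  ]
}}

```text
t: 1.35
eef_pos: [0.4003, -0.2666, 0.1911]
ee_rot: [3.142, -0.0, -2.992]
force: [0.7, 0.2, -0.8]
width: 0.0007
gripper_force: 0.0
```

>>> {"method": "servo_tool", "body": {
  "moves": [
    {"jaw": 0,"dx": 0,"dy": 0,"dz": -0.04,"roll": 0},
    {"jaw": 0,"dx": 0,"dy": 0,"dz": -0.04,"roll": 0},
    {"jaw": 0,"dx": 0,"dy": 0,"dz": -0.04,"roll": 0},
    {"jaw": 0,"dx": 0,"dy": 0,"dz": -0.036,"roll": 0},
    {"jaw": 0,"dx": 0,"dy": 0,"dz": 0,"roll": 0},
    {"jaw": 0,"dx": 0.003,"dy": 0.0005,"dz": 0,"roll": 0},
    {"jaw": 0,"dx": 0.004,"dy": 0.0006,"dz": 0,"roll": 0},
    {"jaw": 0,"dx": 0.004,"dy": 0.0006,"dz": 0,"roll": 0},
    {"jaw": 0,"dx": 0.004,"dy": 0.0006,"dz": 0,"roll": 0},
    {"jaw": 0,"dx": 0.003,"dy": 0.0005,"dz": 0,"roll": 0}
  ]
}}

```text
t: 2.6
eef_pos: [0.4188, -0.2639, 0.0354]
ee_rot: [-3.141, 0.0, -2.993]
force: [0.6, -0.5, -1.0]
width: 0.0004
gripper_force: 0.0
```

>>> {"method": "servo_tool", "body": {
  "moves": [
    {"jaw": 0,"dx": 0.003,"dy": 0.00045,"dz": 0,"roll": 0},
    {"jaw": 0,"dx": 0.003,"dy": 0.00045,"dz": 0,"roll": 0},
    {"jaw": 0,"dx": 0.003,"dy": 0.00045,"dz": 0,"roll": 0},
    {"jaw": 0,"dx": 0.003,"dy": 0.00045,"dz": 0,"roll": 0},
    {"jaw": 0,"dx": 0.003,"dy": 0.00045,"dz": 0,"roll": 0},
    {"jaw": 0,"dx": 0.003,"dy": 0.00045,"dz": 0,"roll": 0},
    {"jaw": 0,"dx": 0.003,"dy": 0.00045,"dz": 0,"roll": 0},
    {"jaw": 0,"dx": 0.003,"dy": 0.00045,"dz": 0,"roll": 0},
    {"jaw": 0,"dx": 0,"dy": 0,"dz": 0,"roll": 0},
    {"jaw": 0,"dx": 0,"dy": 0,"dz": 0,"roll": 0}
  ]
}}

```text
t: 3.85
eef_pos: [0.4422, -0.2603, 0.0351]
ee_rot: [3.142, -0.0, -2.993]
force: [0.2, 0.5, 0.4]
width: 0.0005
gripper_force: 0.0
```

```bash
python3 - <<'E'
from station import *
from h import *
s=get_state();print(s["eef_pos"].round(4),s["force"].round(2))
out=[]
for n,(u0,u1,v0,v1) in {"scene":(170,260,130,220),"top":(295,385,160,250)}.items():
    p,d=grab_frame(n);out.append(cv2.resize(p[v0:v1,u0:u1],(400,400),interpolation=2))
cv2.imwrite("pics/a.png",cv2.convertScaleAbs(np.hstack(out)[:,:,::-1],alpha=1.5))
E
```

```text
[ 0.4422 -0.2603  0.0351] [0.17 0.54 0.38]
```

View pics/a.png

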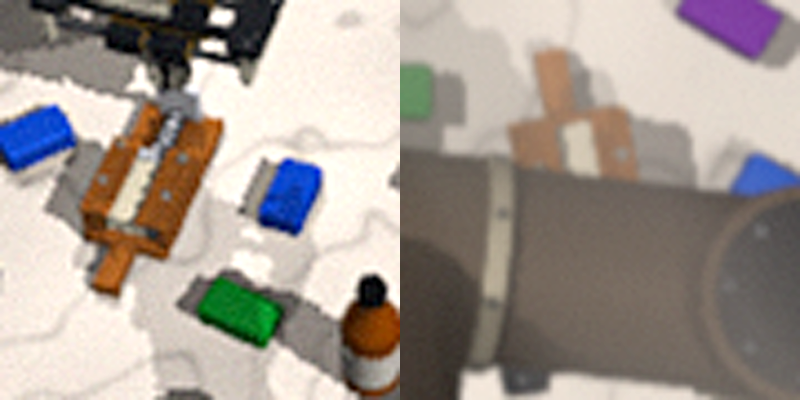

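```bash
python3 - <<'E'
from station import *
from h import *
c=calibration("scene");f=np.load("scene.npz")
p,d=grab_frame("scene")
for P,D in((f["p"],f["d"]),(p,d)):
    W=pts(P,D,c)
    m=(W[...,2]>.050)&(W[...,2]<.062)&(W[...,0]>.40)&(W[...,0]<.49)&(abs(W[...,1]+.26)<.04)
    w=W[m];print(len(w));A=np.array([.989,.148]);r=(w[:,:2]-[.4308,-.2621])
    print("along",np.sort((r@A*1000).round(1)).tolist());print("lat",((r@[-.148,.989])*1000).round(0).tolist())
E
```

```text
26
along [-2.0, -2.0, -0.4, 0.0, 2.0, 2.6, 3.3, 3.5, 3.5, 4.2, 4.9, 5.0, 5.0, 5.8, 6.3, 6.7, 7.3, 7.4, 7.4, 7.6, 8.0, 8.3, 8.4, 9.1, 10.2, 10.3]
lat [-16.0, -14.0, -14.0, -12.0, -7.0, -4.0, -2.0, 3.0, -15.0, -6.0, -2.0, 1.0, 5.0, 9.0, 13.0, 16.0, 19.0, -6.0, 6.0, 10.0, 15.0, 19.0, 21.0, 11.0, 18.0, 21.0]
12
along [-1.3, 2.1, 2.3, 3.9, 5.0, 5.7, 6.5, 7.6, 7.8, 8.0, 8.3, 8.6]
lat [-10.0, 9.0, 12.0, 16.0, 19.0, -2.0, 2.0, 6.0, 14.0, 17.0, 21.0, 18.0]
```

```bash
python3 - <<'E'
from station import *
from h import *
c=calibration("scene");p,d=grab_frame("scene");W=pts(p,d,c)
A=np.array([.989,.148])
r=(W[...,:2]-[.4308,-.2621]);al=r@A*1000;la=r@[-.148,.989]*1000;z=W[...,2]*1000
m=(abs(al)<60)&(abs(la)<30)&(z>18)&(z<110)
v,u=np.nonzero(m)
o=np.argsort(-z[m])
for i in o[::6]: print(u[i],v[i],int(al[v[i],u[i]]),int(la[v[i],u[i]]),int(z[v[i],u[i]]),p[v[i],u[i]].tolist(),end=" | ")
cw=calibration("wrist");s=get_state();print()
pw,dw=grab_frame("wrist");cv2.imwrite("pics/w1.png",pw[:,:,::-1]);np.savez("w1.npz",p=pw,d=dw,**cw)
E
```

```text
202 142 21 -15 107 [45, 40, 37] | 210 145 21 15 101 [43, 40, 38] | 202 144 22 -16 97 [106, 100, 93] | 204 145 21 -8 93 [96, 92, 80] | 211 145 10 14 89 [32, 33, 32] | 203 145 18 -14 87 [84, 82, 73] | 207 147 20 1 84 [12, 13, 16] | 209 148 19 8 80 [70, 66, 57] | 211 148 15 15 77 [45, 41, 36] | 207 149 20 0 71 [9, 11, 8] | 212 149 1 11 53 [154, 153, 154] | 214 151 6 21 50 [125, 127, 130] | 211 151 7 9 48 [82, 81, 85] | 213 152 5 16 42 [75, 76, 77] | 213 153 8 16 39 [75, 75, 76] | 210 153 9 4 36 [88, 89, 91] | 206 152 8 -12 35 [86, 86, 89] | 209 155 18 3 34 [98, 99, 101] | 207 158 32 0 32 [80, 80, 88] | 208 159 35 5 31 [94, 92, 100] | 213 154 6 15 31 [82, 79, 83] | 206 160 41 0 29 [91, 92, 99] | 206 158 31 -4 29 [54, 41, 39] | 211 155 11 8 28 [63, 63, 67] | 213 155 7 15 26 [76, 81, 84] | 206 157 23 -8 24 [38, 24, 4] | 212 160 28 18 21 [85, 48, 19] | 200 159 34 -29 18 [115, 72, 39] |
```

View pics/w1.png

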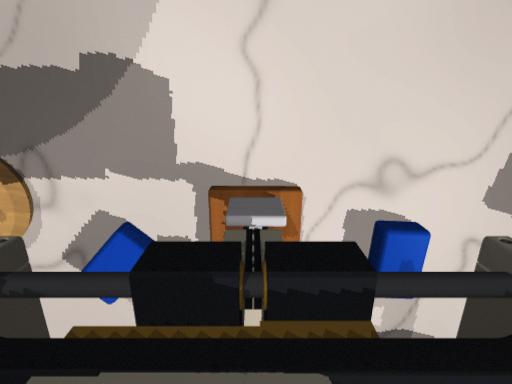

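```bash
python3 - <<'E'
from h import *
f=np.load("w1.npz");W=pts(f["p"],f["d"],f)
print("cam",(-f["R"].T@f["t"]).round(3),"axis",f["R"][2].round(2),"imgdown",f["R"][1].round(2))
r=(W[...,:2]-[.4308,-.2621]);al=r@[.989,.148]*1000;la=r@[-.148,.989]*1000;z=W[...,2]*1000
for u in(230,245,254,262,280):
    print(u,[(v,int(al[v,u]),int(la[v,u]),int(z[v,u])) for v in range(184,300,6) if f["d"][v,u]>0])
E
```

```text
cam [ 0.358 -0.273  0.229] axis [ 0.31  0.05 -0.95] imgdown [0.94 0.14 0.31]
230 [(184, -5, -18, 0), (190, -4, -17, 12), (196, 0, -17, 14), (202, 0, -16, 29), (208, 0, -15, 42), (214, 0, -15, 52), (220, 1, -14, 57), (226, 6, -14, 55), (232, 0, -13, 78), (238, 0, -12, 85), (244, -27, -7, 143), (250, -27, -7, 147), (256, -27, -7, 151), (262, -26, -6, 153), (268, -27, -6, 157), (274, -26, -6, 159), (280, -25, -6, 160), (286, -23, -6, 161), (292, -21, -6, 160), (298, -19, -6, 160)]
245 [(184, -5, -6, 0), (190, -4, -6, 12), (196, 0, -6, 13), (202, 0, -5, 29), (208, 0, -5, 42), (214, 0, -5, 53), (220, 2, -5, 56), (226, 6, -5, 56), (232, 0, -4, 78), (238, 0, -4, 86), (244, 2, -4, 88), (250, 1, -4, 96), (256, 1, -3, 101), (262, 1, -3, 107), (268, 1, -3, 112), (274, -20, -2, 150), (280, -20, -2, 153), (286, -19, -2, 155), (292, -16, -2, 154), (298, 14, -3, 117)]
254 [(184, -5, 0, 0), (190, -4, 0, 13), (196, 0, 0, 13), (202, 0, 0, 30), (208, 0, 0, 42), (214, 0, 0, 51), (220, 2, 0, 56), (226, 6, 0, 56), (232, 1, 0, 75), (238, 1, 0, 83), (244, 1, 0, 89), (250, 0, 0, 97), (256, 1, 0, 102), (262, 
[... 182 characters left out ...]
4), (202, 0, 6, 29), (208, 0, 6, 42), (214, 0, 5, 53), (220, 2, 5, 56), (226, 6, 5, 55), (232, 0, 5, 79), (238, 0, 4, 86), (244, 1, 4, 90), (250, 4, 4, 90), (256, 0, 4, 105), (262, -22, 2, 146), (268, -20, 2, 147), (274, -19, 2, 149), (280, -19, 2, 152), (286, -19, 2, 154), (292, -16, 2, 154), (298, -10, 2, 149)]
280 [(184, -5, 22, 0), (190, -3, 21, 11), (196, 0, 21, 14), (202, 0, 19, 29), (208, 0, 18, 41), (214, 0, 17, 52), (220, 2, 17, 56), (226, 6, 17, 56), (232, 0, 15, 78), (238, 0, 14, 85), (244, -27, 8, 144), (250, -27, 8, 147), (256, -27, 8, 151), (262, -27, 7, 154), (268, -27, 7, 157), (274, -27, 7, 160), (280, -26, 7, 161), (286, -23, 7, 160), (292, -21, 7, 160), (298, -20, 7, 161)]
```

```bash
python3 - <<'E'
from station import *
from h import *
c=calibration("scene");p,d=grab_frame("scene")
f=np.load("scene.npz")
for nm,P,D,t in(("start",f["p"],f["d"],(.287,-.610,.19)),("now",p,d,(.4422,-.2603,.0351))):
    W=pts(P,D,c);r=W-np.array(t);h=np.hypot(r[...,0],r[...,1])
    m=(h<.09)&(W[...,2]>(.05 if nm=="now" else .10))
    w=r[m];w=w[np.argsort(w[:,2])];print(nm,len(w),(w[:14]*1000).round(0).tolist())
    v,u=np.nonzero(m);print(u.min(),u.max(),v.min(),v.max())
    K=c["intrinsics"];x=c["R"]@np.array(t)+c["t"];print("tcp px",K[0,0]*x[0]/x[2]+K[0,2],K[1,1]*x[1]/x[2]+K[1,2])
q=cv2.resize(p[120:180,170:250],(640,480),interpolation=2);q2=cv2.resize(f["p"][0:90,90:180],(480,480),interpolation=2)
cv2.imwrite("pics/b.png",cv2.resize(cv2.convertScaleAbs(np.hstack([q,q2])[:,:,::-1],alpha=1.8),(800,343)))
E
```

```text
start 1442 [[74.0, 36.0, -90.0], [69.0, -19.0, -89.0], [39.0, -65.0, -89.0], [23.0, -85.0, -88.0], [29.0, -81.0, -87.0], [74.0, -6.0, -85.0], [69.0, -23.0, -85.0], [73.0, 51.0, -85.0], [76.0, 6.0, -84.0], [77.0, 44.0, -84.0], [80.0, 23.0, -84.0], [75.0, 48.0, -84.0], [77.0, 16.0, -84.0], [80.0, 37.0, -84.0]]
111 163 8 103
tcp px 145.37601829841282 71.03916339148151
now 3497 [[81.0, -4.0, 15.0], [-4.0, -13.0, 15.0], [90.0, 1.0, 15.0], [-5.0, 0.0, 16.0], [-15.0, 13.0, 17.0], [64.0, -18.0, 17.0], [-10.0, 15.0, 17.0], [-2.0, -2.0, 18.0], [-5.0, 18.0, 18.0], [-12.0, 10.0, 19.0], [-15.0, 17.0, 19.0], [-5.0, 9.0, 20.0], [-8.0, 8.0, 21.0], [-5.0, 14.0, 22.0]]
175 230 36 168
tcp px 208.71281989422198 153.41743792436915
```

View pics/b.png

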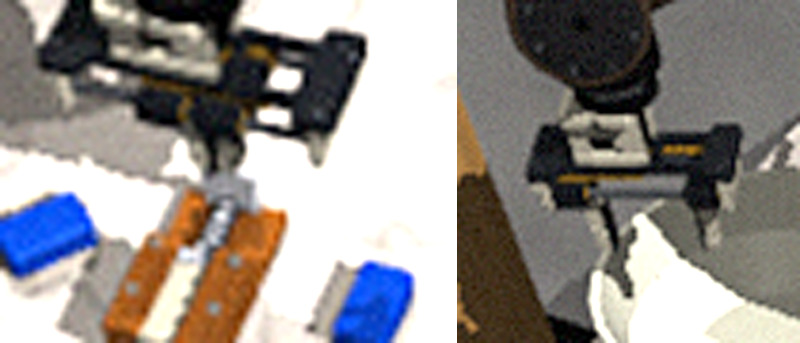

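The finger tips show about 30 mm higher than the reported TCP. The finger is visibly standing above the untouched tab and feels no force. I back off, go lower and check again.

>>> {"method": "servo_tool", "body": {
  "moves": [
    {"jaw": 0,"dx": -0.014,"dy": -0.0021,"dz": 0.002,"roll": 0},
    {"jaw": 0,"dx": -0.014,"dy": -0.0021,"dz": 0,"roll": 0},
    {"jaw": 0,"dx": -0.012,"dy": -0.0018,"dz": 0,"roll": 0},
    {"jaw": 0,"dx": 0,"dy": 0,"dz": -0.008,"roll": 0},
    {"jaw": 0,"dx": 0,"dy": 0,"dz": -0.008,"roll": 0},
    {"jaw": 0,"dx": 0,"dy": 0,"dz": -0.006,"roll": 0},
    {"jaw": 0,"dx": 0,"dy": 0,"dz": -0.004,"roll": 0},
    {"jaw": 0,"dx": 0,"dy": 0,"dz": -0.002,"roll": 0},
    {"jaw": 0,"dx": 0,"dy": 0,"dz": 0,"roll": 0},
    {"jaw": 0,"dx": 0,"dy": 0,"dz": 0,"roll": 0}
  ]
}}

```text
t: 5.4
eef_pos: [0.4025, -0.2664, 0.0093]
ee_rot: [-3.141, 0.0, -2.993]
force: [0.7, 0.6, -0.3]
width: 0.0001
gripper_force: 0.0
```

```bash
python3 - <<'E'
from station import *
from h import *
s=get_state();e=s["eef_pos"];print(e.round(4),s["force"].round(1))
c=calibration("scene");p,d=grab_frame("scene")
f=calibration("wrist");pw,dw=grab_frame("wrist");W=pts(pw,dw,f)
r=(W[...,:2]-e[:2]);al=r@[.989,.148]*1000;la=r@[-.148,.989]*1000;z=W[...,2]*1000
for u in(235,245,262,275):print(u,[(v,int(al[v,u]),int(la[v,u]),int(z[v,u])) for v in range(150,262,4)])
W=pts(p,d,c);r=(W[...,:2]-e[:2]);al=r@[.989,.148]*1000;la=r@[-.148,.989]*1000;z=W[...,2]*1000
for u in range(199,215,2):print(u,[(v,int(al[v,u]),int(la[v,u]),int(z[v,u])) for v in range(132,156,2)])
E
```

```text
[ 0.4025 -0.2664  0.0093] [ 0.7  0.6 -0.3]
235 [(150, -49, -12, 1), (154, -46, -12, 1), (158, -43, -12, -1), (162, -40, -12, 0), (166, -38, -12, 1), (170, -35, -12, 1), (174, -32, -12, 1), (178, -29, -13, 0), (182, -26, -13, 0), (186, -23, -13, 0), (190, -20, -13, 1), (194, -16, -13, 0), (198, -13, -13, 0), (202, -10, -13, 1), (206, -7, -13, 1), (210, -4, -13, 1), (214, 0, -13, 0), (218, 2, -13, 0), (222, 5, -13, 0), (226, 9, -13, 0), (230, -10, -10, 48), (234, -11, -10, 54), (238, -11, -9, 60), (242, -39, -6, 117), (246, -38, -5, 118), (250, -38, -5, 120), (254, -38, -5, 123), (258, -38, -5, 125)]Traceback (most recent call last):
  File "<stdin>", line 7, in <module>
ValueError: cannot convert float NaN to integer
```

>>> {"method": "servo_tool", "body": {
  "moves": [
    {"jaw": 0,"dx": 0,"dy": 0,"dz": -0.005,"roll": 0},
    {"jaw": 0,"dx": 0,"dy": 0,"dz": -0.005,"roll": 0},
    {"jaw": 0,"dx": 0.005,"dy": 0.00075,"dz": 0,"roll": 0},
    {"jaw": 0,"dx": 0.005,"dy": 0.00075,"dz": 0,"roll": 0},
    {"jaw": 0,"dx": 0.004,"dy": 0.0006,"dz": 0,"roll": 0},
    {"jaw": 0,"dx": 0.003,"dy": 0.00045,"dz": 0,"roll": 0},
    {"jaw": 0,"dx": 0.002,"dy": 0.0003,"dz": 0,"roll": 0},
    {"jaw": 0,"dx": 0.002,"dy": 0.0003,"dz": 0,"roll": 0},
    {"jaw": 0,"dx": 0.002,"dy": 0.0003,"dz": 0,"roll": 0},
    {"jaw": 0,"dx": 0,"dy": 0,"dz": 0,"roll": 0}
  ]
}}

```text
t: 6.75
eef_pos: [0.4239, -0.263, -0.001]
ee_rot: [3.141, -0.002, -2.994]
force: [-4.0, -2.1, 2.9]
width: 0.0003
gripper_force: 2.4
```

>>> {"method": "servo_tool", "body": {
  "moves": [
    {"jaw": 0,"dx": 0.004,"dy": 0.0006,"dz": 0,"roll": 0},
    {"jaw": 0,"dx": 0.004,"dy": 0.0006,"dz": 0,"roll": 0},
    {"jaw": 0,"dx": 0.004,"dy": 0.0006,"dz": 0,"roll": 0},
    {"jaw": 0,"dx": 0.004,"dy": 0.0006,"dz": 0,"roll": 0},
    {"jaw": 0,"dx": 0.004,"dy": 0.0006,"dz": 0,"roll": 0},
    {"jaw": 0,"dx": 0.004,"dy": 0.0006,"dz": 0,"roll": 0},
    {"jaw": 0,"dx": 0.003,"dy": 0.0005,"dz": 0,"roll": 0},
    {"jaw": 0,"dx": 0.002,"dy": 0.0003,"dz": 0,"roll": 0},
    {"jaw": 0,"dx": 0,"dy": 0,"dz": 0,"roll": 0},
    {"jaw": 0,"dx": 0,"dy": 0,"dz": 0,"roll": 0}
  ]
}}

```text
t: 8.0
eef_pos: [0.452, -0.2588, -0.001]
ee_rot: [3.141, -0.004, -2.994]
force: [-6.5, -3.4, 5.3]
width: 0.0003
gripper_force: 3.7
```

>>> {"method": "servo_tool", "body": {
  "moves": [
    {"jaw": 0,"dx": 0.001,"dy": 0.00015,"dz": 0,"roll": 0},
    {"jaw": 0,"dx": 0.001,"dy": 0.00015,"dz": 0,"roll": 0},
    {"jaw": 0,"dx": 0.001,"dy": 0.00015,"dz": 0,"roll": 0},
    {"jaw": 0,"dx": 0.001,"dy": 0.00015,"dz": 0,"roll": 0},
    {"jaw": 0,"dx": 0.001,"dy": 0.00015,"dz": 0,"roll": 0},
    {"jaw": 0,"dx": 0.001,"dy": 0.00015,"dz": 0,"roll": 0},
    {"jaw": 0,"dx": 0.001,"dy": 0.00015,"dz": 0,"roll": 0},
    {"jaw": 0,"dx": 0,"dy": 0,"dz": 0,"roll": 0},
    {"jaw": 0,"dx": 0,"dy": 0,"dz": 0,"roll": 0},
    {"jaw": 0,"dx": 0,"dy": 0,"dz": 0,"roll": 0}
  ]
}}

```text
t: 9.25
eef_pos: [0.4584, -0.2578, -0.0011]
ee_rot: [3.141, -0.005, -2.994]
force: [-8.9, -3.9, 7.1]
width: 0.0004
gripper_force: 4.6
```

>>> {"method": "servo_tool", "body": {
  "moves": [
    {"jaw": 0,"dx": 0.0005,"dy": 0,"dz": 0,"roll": 0},
    {"jaw": 0,"dx": 0,"dy": 0,"dz": 0,"roll": 0},
    {"jaw": 0,"dx": 0.0005,"dy": 0,"dz": 0,"roll": 0},
    {"jaw": 0,"dx": 0,"dy": 0,"dz": 0,"roll": 0},
    {"jaw": 0,"dx": 0.0005,"dy": 0,"dz": 0,"roll": 0},
    {"jaw": 0,"dx": 0,"dy": 0,"dz": 0,"roll": 0},
    {"jaw": 0,"dx": 0.0005,"dy": 0,"dz": 0,"roll": 0},
    {"jaw": 0,"dx": 0,"dy": 0,"dz": 0,"roll": 0},
    {"jaw": 0,"dx": 0,"dy": 0,"dz": 0,"roll": 0},
    {"jaw": 0,"dx": 0,"dy": 0,"dz": 0,"roll": 0}
  ]
}}

```text
t: 10.5
eef_pos: [0.4592, -0.2577, -0.0011]
ee_rot: [3.14, -0.006, -2.994]
force: [-11.9, -3.2, 9.1]
width: 0.0001
gripper_force: 6.1
```

>>> {"method": "servo_tool", "body": {
  "moves": [
    {"jaw": 0,"dx": 0.0005,"dy": 0,"dz": 0,"roll": 0},
    {"jaw": 0,"dx": 0,"dy": 0,"dz": 0,"roll": 0},
    {"jaw": 0,"dx": 0.0005,"dy": 0,"dz": 0,"roll": 0},
    {"jaw": 0,"dx": 0,"dy": 0,"dz": 0,"roll": 0},
    {"jaw": 0,"dx": 0.0005,"dy": 0,"dz": 0,"roll": 0},
    {"jaw": 0,"dx": 0,"dy": 0,"dz": 0,"roll": 0},
    {"jaw": 0,"dx": 0.0005,"dy": 0,"dz": 0,"roll": 0},
    {"jaw": 0,"dx": 0,"dy": 0,"dz": 0,"roll": 0},
    {"jaw": 0,"dx": 0,"dy": 0,"dz": 0,"roll": 0},
    {"jaw": 0,"dx": 0,"dy": 0,"dz": 0,"roll": 0}
  ]
}}

```text
t: 11.75
eef_pos: [0.459, -0.2576, -0.0014]
ee_rot: [3.139, -0.01, -2.995]
force: [-16.3, -3.5, 13.6]
width: 0.0002
gripper_force: 8.6
```

```bash
python3 - <<'E'
from station import *
from h import *
s=get_state();e=s["eef_pos"];print(e.round(4),s["force"].round(1))
c=calibration("scene");p,d=grab_frame("scene");W=pts(p,d,c)
r=(W[...,:2]-[.5356,-.2464]);al=r@[.989,.148]*1000;la=r@[-.148,.989]*1000;z=W[...,2]*1000
m=(abs(la)<18)&(z>33)&(z<42)&(al>30)&(al<90);print("cake out",m.sum(),np.sort(al[m]).round(0)[-8:],la[m].round(0).min(),la[m].max().round(0))
m=(abs(la)<25)&(z>46)&(z<62)&(al>-115)&(al<-45);print("tab",np.sort(al[m]).round(0))
E
```

```text
[ 0.459  -0.2576 -0.0014] [-16.3  -3.5  13.6]
cake out 91 [68. 68. 69. 70. 70. 70. 71. 72.] -18.0 18.0
tab [-85. -73. -73. -72. -69. -68. -68. -66. -66. -66. -66. -65. -65. -65.
 -64. -64. -64. -64. -63. -62. -62. -62. -62. -61. -60. -60. -60. -60.
 -60. -60. -59. -59. -59. -59. -58. -58. -58. -58. -58. -57. -57. -56.
 -56. -56. -56. -55.]
```

The slide is at its stop: travel has ended, force is rising, and the cake's front is at mould x≈70. Now I retreat, rise and go over to the mouth.

>>> {"method": "servo_tool", "body": {
  "moves": [
    {"jaw": 0,"dx": -0.012,"dy": -0.0018,"dz": 0,"roll": 0},
    {"jaw": 0,"dx": -0.02,"dy": -0.003,"dz": 0,"roll": 0},
    {"jaw": 0,"dx": -0.02,"dy": -0.003,"dz": 0,"roll": 0},
    {"jaw": 0,"dx": -0.012,"dy": -0.0018,"dz": 0.0,"roll": 0},
    {"jaw": 0,"dx": 0,"dy": 0,"dz": 0.04,"roll": 0},
    {"jaw": 0.8,"dx": 0,"dy": 0,"dz": 0.05,"roll": 0},
    {"jaw": 0.8,"dx": 0.04,"dy": 0.006,"dz": 0,"roll": 0},
    {"jaw": 0.8,"dx": 0.05,"dy": 0.0075,"dz": 0,"roll": 0},
    {"jaw": 0.8,"dx": 0.05,"dy": 0.0075,"dz": 0,"roll": 0},
    {"jaw": 0.8,"dx": 0,"dy": 0,"dz": 0,"roll": 0}
  ]
}}

```text
t: 13.05
eef_pos: [0.5452, -0.2459, 0.089]
ee_rot: [-3.14, 0.002, -2.991]
force: [-1.1, 0.1, -0.8]
width: 0.0445
gripper_force: 0.0
```

>>> {"method": "servo_tool", "body": {
  "moves": [
    {"jaw": 0.8,"dx": 0.0235,"dy": 0.004,"dz": 0,"roll": 0},
    {"jaw": 0.8,"dx": 0.0235,"dy": 0.004,"dz": 0,"roll": 0},
    {"jaw": 0.8,"dx": 0,"dy": 0,"dz": -0.02,"roll": 0},
    {"jaw": 0.8,"dx": 0,"dy": 0,"dz": -0.02,"roll": 0},
    {"jaw": 0.8,"dx": 0,"dy": 0,"dz": -0.015,"roll": 0},
    {"jaw": 0.8,"dx": 0,"dy": 0,"dz": 0,"roll": 0},
    {"jaw": 0.8,"dx": 0,"dy": 0,"dz": 0,"roll": 0},
    {"jaw": 0.8,"dx": 0,"dy": 0,"dz": 0,"roll": 0},
    {"jaw": 0.8,"dx": 0,"dy": 0,"dz": 0,"roll": 0},
    {"jaw": 0.8,"dx": 0,"dy": 0,"dz": 0,"roll": 0}
  ]
}}

```text
t: 14.3
eef_pos: [0.5885, -0.238, 0.0345]
ee_rot: [-3.141, 0.001, -2.993]
force: [0.1, 0.1, 0.1]
width: 0.0699
gripper_force: 0.0
```

```bash
python3 - <<'E'
from station import *
from h import *
s=get_state();e=s["eef_pos"];print(e.round(4),s["force"].round(1),s["width"])
f=calibration("wrist");pw,dw=grab_frame("wrist");W=pts(pw,dw,f)
p,d=grab_frame("scene")
q=np.hstack([cv2.resize(pw,(400,300)),cv2.resize(p[110:200,160:280],(400,300),interpolation=2)])
cv2.imwrite("pics/c.png",cv2.convertScaleAbs(q[:,:,::-1],alpha=1.5))
r=(W[...,:2]-[.5356,-.2464]);al=r@[.989,.148]*1000;la=r@[-.148,.989]*1000;z=W[...,2]*1000
for v in range(205,260,6):print(v,[(u,int(al[v,u]),int(la[v,u]),int(z[v,u])) for u in list(range(190,226,4))+list(range(290,330,4)) if z[v,u]==z[v,u] and z[v,u]<110])
E
```

```text
[ 0.5885 -0.238   0.0345] [0.1 0.1 0.1] 0.06988203750917933
205 [(190, 54, -52, 0), (194, 54, -48, 0), (198, 54, -45, 0), (202, 54, -42, 1), (206, 54, -38, 0), (210, 54, -35, 0), (214, 54, -32, 1), (218, 55, -28, 0), (222, 54, -25, 1), (290, 54, 31, 0), (294, 54, 34, 0), (298, 54, 38, 0), (302, 54, 41, 1), (306, 55, 44, 0), (310, 54, 48, 1), (314, 54, 51, 0), (318, 54, 54, 0), (322, 54, 57, 1), (326, 54, 61, 0)]
211 [(190, 60, -52, 0), (194, 60, -49, 0), (198, 60, -45, 0), (202, 60, -42, 0), (206, 60, -39, 1), (210, 60, -35, 0), (214, 60, -32, 0), (218, 59, -28, 1), (222, 60, -25, 0), (290, 60, 31, 0), (294, 60, 35, 0), (298, 60, 38, 0), (302, 59, 41, 1), (306, 60, 45, 0), (310, 60, 48, 0), (314, 60, 51, 0), (318, 60, 55, 0), (322, 60, 58, 0), (326, 59, 61, 1)]
217 [(190, 65, -53, 0), (194, 65, -49, 0), (198, 65, -46, 0), (202, 65, -42, 1), (206, 65, -39, 0), (210, 66, -36, 0), (214, 65, -32, 1), (218, 65, -29, 1), (222, 66, -25, 0), (290, 65, 31, 1), (294, 65, 35, 0), (298, 66, 38, 0), (302, 66, 42, 0), (306, 65, 45, 0), (310, 66, 49, 0), (314, 65, 52, 0), (318, 65, 55, 1), (322, 66
[... 1877 characters left out ...]
, 100, -48, 0), (202, 100, -44, 0), (206, 100, -41, 0), (210, 99, -37, 1), (214, 100, -34, 0), (218, 100, -30, 0), (222, 100, -27, 0), (290, 100, 33, 0), (294, 100, 36, 0), (298, 100, 40, 1), (302, 100, 43, 0), (306, 100, 47, 0), (310, 59, 35, 71), (314, 53, 35, 80), (318, 48, 35, 90), (322, 43, 35, 98), (326, 42, 36, 99)]
259 [(190, 55, -35, 84), (194, 61, -35, 74), (198, 106, -48, 1), (202, 105, -44, 1), (206, 106, -41, 0), (210, 106, -37, 0), (214, 106, -34, 0), (218, 106, -30, 0), (222, 106, -27, 0), (290, 106, 33, 0), (294, 106, 37, 0), (298, 105, 40, 1), (302, 106, 44, 0), (306, 107, 47, 0), (310, 106, 51, 0), (314, 56, 35, 82), (318, 51, 35, 90), (322, 46, 35, 99), (326, 43, 35, 104)]
```

View pics/c.png

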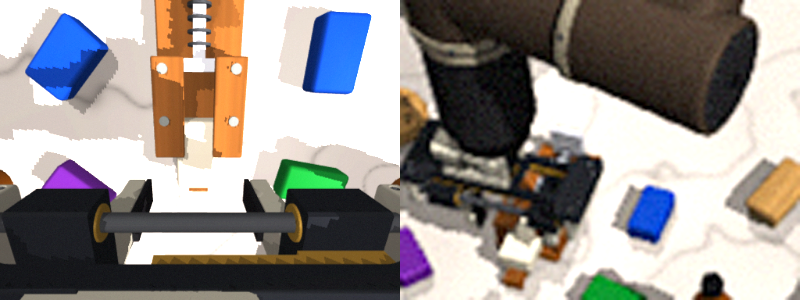

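The wrist view shows the cake end (around 200,160 in the panel) protruding midway between the open fingers. Measured from depth, the fingers are symmetric at lateral ±35 mm and the tips sit about 34.5 mm above the reported TCP. I descend and grip.

>>> {"method": "servo_tool", "body": {
  "moves": [
    {"jaw": 0.8,"dx": 0.0025,"dy": 0.0005,"dz": -0.01,"roll": 0},
    {"jaw": 0.8,"dx": 0,"dy": 0,"dz": -0.012,"roll": 0},
    {"jaw": 0.8,"dx": 0,"dy": 0,"dz": -0.012,"roll": 0},
    {"jaw": 0.8,"dx": 0,"dy": 0,"dz": -0.01,"roll": 0},
    {"jaw": 0.8,"dx": 0,"dy": 0,"dz": -0.006,"roll": 0},
    {"jaw": 0.8,"dx": 0,"dy": 0,"dz": 0,"roll": 0},
    {"jaw": 0.3,"dx": 0,"dy": 0,"dz": 0,"roll": 0},
    {"jaw": 0.3,"dx": 0,"dy": 0,"dz": 0,"roll": 0},
    {"jaw": 0.3,"dx": 0,"dy": 0,"dz": 0,"roll": 0},
    {"jaw": 0.3,"dx": 0,"dy": 0,"dz": 0,"roll": 0}
  ],
  "newtons": 25
}}

```text
t: 15.65
eef_pos: [0.591, -0.2377, -0.0156]
ee_rot: [-3.141, 0.0, -2.993]
force: [-0.5, -0.4, 0.2]
width: 0.0378
gripper_force: 25.0
```

>>> {"method": "servo_tool", "body": {
  "moves": [
    {"jaw": 0.3,"dx": 0.004,"dy": 0.0006,"dz": 0,"roll": 0},
    {"jaw": 0.3,"dx": 0.005,"dy": 0.00075,"dz": 0,"roll": 0},
    {"jaw": 0.3,"dx": 0.005,"dy": 0.00075,"dz": 0,"roll": 0},
    {"jaw": 0.3,"dx": 0.005,"dy": 0.00075,"dz": 0,"roll": 0},
    {"jaw": 0.3,"dx": 0.005,"dy": 0.00075,"dz": 0,"roll": 0},
    {"jaw": 0.3,"dx": 0.006,"dy": 0.0009,"dz": 0,"roll": 0},
    {"jaw": 0.3,"dx": 0.006,"dy": 0.0009,"dz": 0,"roll": 0},
    {"jaw": 0.3,"dx": 0.006,"dy": 0.0009,"dz": 0,"roll": 0},
    {"jaw": 0.3,"dx": 0.004,"dy": 0.0006,"dz": 0,"roll": 0},
    {"jaw": 0.3,"dx": 0,"dy": 0,"dz": 0,"roll": 0}
  ]
}}

```text
t: 16.9
eef_pos: [0.6377, -0.2306, -0.0156]
ee_rot: [-3.141, 0.001, -2.993]
force: [-1.0, -0.4, 4.6]
width: 0.0379
gripper_force: 25.0
```

```bash
python3 - <<'E'
from station import *
from h import *
f=calibration("wrist");pw,dw=grab_frame("wrist");W=pts(pw,dw,f)
r=(W[...,:2]-[.5356,-.2464]);al=r@[.989,.148]*1000;la=r@[-.148,.989]*1000;z=W[...,2]*1000
m=(abs(la)<19)&(z>33)&(z<42)&(al>30)&(al<130);print(m.sum(),np.percentile(al[m],[0,1,50,99]),np.percentile(z[m],[5,50,95]),np.percentile(la[m],[1,99]))
E
```

```text
7328 [ 34.7708734   52.82252432  78.77829244 110.1299686 ] [36.17258239 38.32818289 39.4037592 ] [-18.59089966  18.40200738]
```

```bash
python3 - <<'E'
from h import *
f=np.load("top.npz");W=pts(f["p"],f["d"],f)
a=np.array([.9956,-.0932]);n=np.array([.0932,.9956])
r=W[...,:2]-[.4179,.1919];x=r@a*1000;y=r@n*1000;z=W[...,2]*1000
for x0 in(40,70,100):
    m=(abs(x-x0)<4)&(abs(y)<110);o=np.argsort(y[m]);print(x0,[(int(i),int(j)) for i,j in zip(y[m][o],z[m][o])][::2])
m=(abs(y)<20)&(x>-10)&(x<160);o=np.argsort(x[m]);print([(int(i),int(j)) for i,j in zip(x[m][o],z[m][o])][::8])
E
```

```text
40 [(-107, 0), (-104, 2), (-104, -1), (-101, -1), (-98, 0), (-97, -5), (-95, 0), (-92, 3), (-92, 3), (-89, 0), (-87, 16), (-87, 42), (-86, 46), (-84, 44), (-83, 38), (-78, 8), (-75, 17), (-72, 18), (-70, 21), (-67, 23), (-63, 18), (-60, 21), (-60, 17), (-57, 19), (-54, 20), (-54, 18), (-52, 20), (-49, 23), (-48, 15), (-45, 19), (-41, 10), (-41, 9), (-38, 11), (-37, 24), (-37, 21), (-36, 40), (-32, 33), (-32, 35), (-26, 11), (-23, 10), (-19, 5), (-17, 7), (-14, 10), (-11, 14), (-9, 16), (-8, 12), (-5, 11), (-2, 5), (0, 12), (0, 9), (3, 14), (6, 10), (6, 9), (9, 12), (11, 12), (12, 10), (15, 13), (18, 8), (19, 8), (21, 12), (24, 12), (28, 6), (31, 6), (34, 8), (37, 7), (39, 11), (40, 4), (43, 8), (45, 12), (46, 7), (48, 14), (50, 14), (52, 9), (54, 13), (57, 15), (57, 10), (60, 9), (62, 15), (64, 4), (67, 9), (70, 7), (73, 7), (76, 8), (79, 8), (83, 33), (83, 3), (83, 16), (84, 30), (84, 13), (86, 45), (88, 40), (99, 0), (101, 4), (103, -2), (105, 2), (106, 9)]
70 [(-108, 0), (-105, 3), (-102, 4), (-99, 4), (-99, 0), (-96, 0), (-93, 4), (-93, 0), (-90, 3), (-88, 8), (-87, 35), (-86, 33
[... 2063 characters left out ...]
 12), (42, 10), (44, 8), (46, 12), (48, 9), (49, 17), (51, 13), (53, 7), (55, 15), (57, 6), (58, 14), (60, 12), (62, 8), (64, 13), (66, 11), (67, 10), (69, 8), (71, 14), (73, 10), (75, 12), (77, 9), (79, 14), (81, 16), (82, 10), (84, 11), (86, 10), (88, 7), (90, 7), (92, 12), (93, 11), (95, 9), (97, 8), (98, 8), (100, 12), (102, 12), (104, 12), (106, 7), (107, 7), (109, 11), (112, 7), (113, 8), (115, 10), (117, 11), (119, 5), (121, 11), (122, 8), (125, 10), (126, 6), (128, 11), (130, 11), (131, 11), (133, 13), (136, 9), (137, 12), (139, 13), (141, 13), (143, 12), (145, 12), (147, 8), (148, 13), (149, 66), (150, 66), (151, 61), (152, 12), (153, 63), (155, 67), (156, 62), (158, 62), (159, 64)]
```

>>> {"method": "servo_tool", "body": {
  "moves": [
    {"jaw": 0.3,"dx": 0,"dy": 0,"dz": 0.01,"roll": 0},
    {"jaw": 0.3,"dx": 0,"dy": 0,"dz": 0.025,"roll": 0},
    {"jaw": 0.3,"dx": 0,"dy": 0,"dz": 0.03,"roll": 0},
    {"jaw": 0.3,"dx": 0,"dy": 0,"dz": 0.035,"roll": 0},
    {"jaw": 0.3,"dx": 0,"dy": 0,"dz": 0.035,"roll": 0},
    {"jaw": 0.3,"dx": 0,"dy": 0,"dz": 0.035,"roll": 0},
    {"jaw": 0.3,"dx": 0,"dy": 0,"dz": 0.02,"roll": 0},
    {"jaw": 0.3,"dx": 0,"dy": 0,"dz": 0,"roll": 0},
    {"jaw": 0.3,"dx": 0,"dy": 0,"dz": 0,"roll": 0},
    {"jaw": 0.3,"dx": 0,"dy": 0,"dz": 0,"roll": 0}
  ]
}}

```text
t: 18.2
eef_pos: [0.6362, -0.2304, 0.1726]
ee_rot: [3.141, -0.002, -2.993]
force: [0.0, 0.5, -0.7]
width: 0.038
gripper_force: 25.0
```

>>> {"method": "servo_tool", "body": {
  "moves": [
    {"jaw": 0.3,"dx": -0.01,"dy": 0.03,"dz": 0,"roll": -1},
    {"jaw": 0.3,"dx": -0.015,"dy": 0.05,"dz": 0,"roll": -1.6},
    {"jaw": 0.3,"dx": -0.015,"dy": 0.052,"dz": 0,"roll": -1.6},
    {"jaw": 0.3,"dx": -0.016,"dy": 0.052,"dz": 0,"roll": -1.6},
    {"jaw": 0.3,"dx": -0.016,"dy": 0.052,"dz": 0,"roll": -1.6},
    {"jaw": 0.3,"dx": -0.016,"dy": 0.052,"dz": 0,"roll": -1.6},
    {"jaw": 0.3,"dx": -0.016,"dy": 0.052,"dz": 0,"roll": -1.6},
    {"jaw": 0.3,"dx": -0.015,"dy": 0.05,"dz": 0,"roll": -1.6},
    {"jaw": 0.3,"dx": -0.01,"dy": 0.036,"dz": 0,"roll": -1.2},
    {"jaw": 0.3,"dx": -0.004,"dy": 0.0145,"dz": 0,"roll": -0.5}
  ]
}}

```text
t: 19.45
eef_pos: [0.503, 0.2115, 0.1734]
ee_rot: [-3.141, -0.001, 3.049]
force: [0.7, -1.0, -0.8]
width: 0.0373
gripper_force: 25.0
```

>>> {"method": "servo_tool", "body": {
  "moves": [
    {"jaw": 0.3,"dx": 0,"dy": -0.001,"dz": -0.03,"roll": 0},
    {"jaw": 0.3,"dx": 0,"dy": 0,"dz": -0.04,"roll": 0},
    {"jaw": 0.3,"dx": 0,"dy": 0,"dz": -0.04,"roll": 0},
    {"jaw": 0.3,"dx": 0,"dy": 0,"dz": -0.035,"roll": 0},
    {"jaw": 0.3,"dx": 0,"dy": 0,"dz": -0.02,"roll": 0},
    {"jaw": 0.3,"dx": 0,"dy": 0,"dz": -0.012,"roll": 0},
    {"jaw": 0.3,"dx": 0,"dy": 0,"dz": -0.008,"roll": 0},
    {"jaw": 0.3,"dx": 0,"dy": 0,"dz": -0.003,"roll": 0},
    {"jaw": 0.3,"dx": 0,"dy": 0,"dz": -0.002,"roll": 0},
    {"jaw": 0.3,"dx": 0,"dy": 0,"dz": 0,"roll": 0}
  ]
}}

```text
t: 20.7
eef_pos: [0.5041, 0.2091, -0.0154]
ee_rot: [3.141, 0.001, 3.047]
force: [-0.8, -0.1, -1.4]
width: 0.038
gripper_force: 25.0
```

>>> {"method": "servo_tool", "body": {
  "moves": [
    {"jaw": 0.3,"dx": 0,"dy": 0,"dz": -0.001,"roll": 0},
    {"jaw": 0.3,"dx": 0,"dy": 0,"dz": -0.001,"roll": 0},
    {"jaw": 0.3,"dx": 0,"dy": 0,"dz": -0.001,"roll": 0},
    {"jaw": 0.3,"dx": 0,"dy": 0,"dz": -0.0005,"roll": 0},
    {"jaw": 0.3,"dx": 0,"dy": 0,"dz": 0,"roll": 0},
    {"jaw": 0.3,"dx": 0,"dy": 0,"dz": 0,"roll": 0},
    {"jaw": 0.3,"dx": 0,"dy": 0,"dz": 0,"roll": 0},
    {"jaw": 0.3,"dx": 0,"dy": 0,"dz": 0,"roll": 0},
    {"jaw": 0.3,"dx": 0,"dy": 0,"dz": 0,"roll": 0},
    {"jaw": 0.3,"dx": 0,"dy": 0,"dz": 0,"roll": 0}
  ]
}}

```text
t: 21.95
eef_pos: [0.5039, 0.2089, -0.0193]
ee_rot: [3.142, 0.0, 3.047]
force: [0.2, -0.6, -0.3]
width: 0.038
gripper_force: 25.0
```

>>> {"method": "servo_tool", "body": {
  "moves": [
    {"jaw": 0.6,"dx": 0,"dy": 0,"dz": 0,"roll": 0},
    {"jaw": 0.6,"dx": 0,"dy": 0,"dz": 0,"roll": 0},
    {"jaw": 0.6,"dx": 0,"dy": 0,"dz": 0,"roll": 0},
    {"jaw": 0.6,"dx": 0,"dy": 0,"dz": 0.01,"roll": 0},
    {"jaw": 0.6,"dx": 0,"dy": 0,"dz": 0.03,"roll": 0},
    {"jaw": 0.6,"dx": 0,"dy": 0,"dz": 0.035,"roll": 0},
    {"jaw": 0.6,"dx": 0,"dy": 0,"dz": 0.035,"roll": 0},
    {"jaw": 0,"dx": -0.03,"dy": 0,"dz": 0.01,"roll": 0},
    {"jaw": 0,"dx": -0.05,"dy": 0,"dz": 0,"roll": 0},
    {"jaw": 0,"dx": -0.036,"dy": -0.01,"dz": 0,"roll": 0}
  ]
}}

```text
t: 23.2
eef_pos: [0.3866, 0.1988, 0.1014]
ee_rot: [3.141, 0.0, 3.048]
force: [0.0, 0.0, 0.8]
width: 0.0281
gripper_force: 0.0
```

```bash
python3 - <<'E'
from station import *
from h import *
print(get_state()["eef_pos"].round(4))
c=calibration("scene");p,d=grab_frame("scene");W=pts(p,d,c)
a=np.array([.9956,-.0932]);n=np.array([.0932,.9956]);r=W[...,:2]-[.4179,.1919];x=r@a*1000;y=r@n*1000;z=W[...,2]*1000
m=(x>12)&(x<140)&(y>-28)&(y<80)&(z>28)&(z<45);print(m.sum(),[np.percentile(k[m],[2,50,98]).round(0).tolist() for k in(x,y,z)])
cv2.imwrite("pics/d.png",cv2.convertScaleAbs(cv2.resize(p[150:290,220:380],(640,560),interpolation=2)[:,:,::-1],alpha=1.5))
E
```

```text
[0.3866 0.1988 0.1014]
167 [[35.0, 68.0, 97.0], [6.0, 24.0, 42.0], [29.0, 34.0, 39.0]]
```

View pics/d.png

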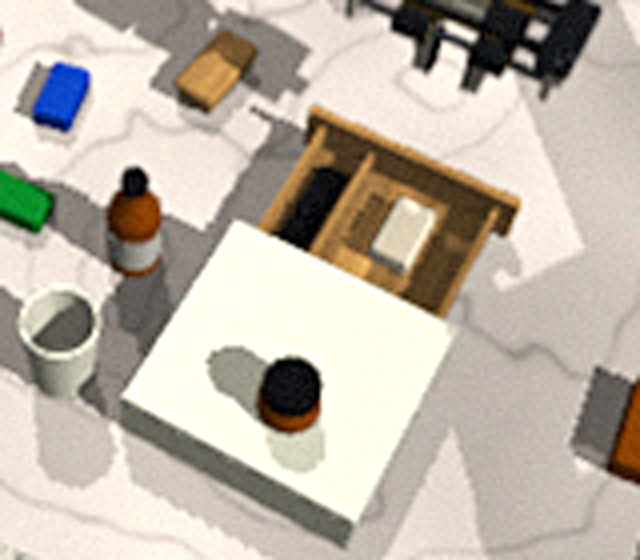

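The cake lies flat in the wide compartment at about (405,235). Next I push the drawer shut.

>>> {"method": "servo_tool", "body": {
  "moves": [
    {"jaw": 0,"dx": 0,"dy": -0.0045,"dz": -0.02,"roll": 0},
    {"jaw": 0,"dx": 0,"dy": 0,"dz": -0.03,"roll": 0},
    {"jaw": 0,"dx": 0,"dy": 0,"dz": -0.03,"roll": 0},
    {"jaw": 0,"dx": 0,"dy": 0,"dz": -0.016,"roll": 0},
    {"jaw": 0,"dx": 0,"dy": 0,"dz": 0,"roll": 0},
    {"jaw": 0,"dx": 0.005,"dy": -0.0005,"dz": 0,"roll": 0},
    {"jaw": 0,"dx": 0.005,"dy": -0.0005,"dz": 0,"roll": 0},
    {"jaw": 0,"dx": 0.005,"dy": -0.0005,"dz": 0,"roll": 0},
    {"jaw": 0,"dx": 0.004,"dy": -0.0004,"dz": 0,"roll": 0},
    {"jaw": 0,"dx": 0.004,"dy": -0.0004,"dz": 0,"roll": 0}
  ]
}}

```text
t: 24.5
eef_pos: [0.4111, 0.192, 0.0047]
ee_rot: [3.141, -0.0, 3.047]
force: [-1.7, 0.7, 0.7]
width: 0.0002
gripper_force: 0.7
```

>>> {"method": "servo_tool", "body": {
  "moves": [
    {"jaw": 0,"dx": 0.006,"dy": -0.0006,"dz": 0,"roll": 0},
    {"jaw": 0,"dx": 0.008,"dy": -0.0008,"dz": 0,"roll": 0},
    {"jaw": 0,"dx": 0.008,"dy": -0.0008,"dz": 0,"roll": 0},
    {"jaw": 0,"dx": 0.008,"dy": -0.0008,"dz": 0,"roll": 0},
    {"jaw": 0,"dx": 0.008,"dy": -0.0007,"dz": 0,"roll": 0},
    {"jaw": 0,"dx": 0.008,"dy": -0.0007,"dz": 0,"roll": 0},
    {"jaw": 0,"dx": 0.008,"dy": -0.0007,"dz": 0,"roll": 0},
    {"jaw": 0,"dx": 0.008,"dy": -0.0007,"dz": 0,"roll": 0},
    {"jaw": 0,"dx": 0.006,"dy": -0.0006,"dz": 0,"roll": 0},
    {"jaw": 0,"dx": 0.004,"dy": -0.0004,"dz": 0,"roll": 0}
  ]
}}

```text
t: 25.75
eef_pos: [0.4832, 0.1852, 0.0046]
ee_rot: [-3.142, -0.0, 3.047]
force: [-0.5, 0.9, 0.4]
width: 0.0004
gripper_force: 0.7
```

>>> {"method": "servo_tool", "body": {
  "moves": [
    {"jaw": 0,"dx": 0.005,"dy": -0.0005,"dz": 0,"roll": 0},
    {"jaw": 0,"dx": 0.006,"dy": -0.0006,"dz": 0,"roll": 0},
    {"jaw": 0,"dx": 0.006,"dy": -0.0006,"dz": 0,"roll": 0},
    {"jaw": 0,"dx": 0.006,"dy": -0.0006,"dz": 0,"roll": 0},
    {"jaw": 0,"dx": 0.005,"dy": -0.0005,"dz": 0,"roll": 0},
    {"jaw": 0,"dx": 0.004,"dy": -0.0004,"dz": 0,"roll": 0},
    {"jaw": 0,"dx": 0.003,"dy": -0.0003,"dz": 0,"roll": 0},
    {"jaw": 0,"dx": 0.002,"dy": -0.0002,"dz": 0,"roll": 0},
    {"jaw": 0,"dx": 0,"dy": 0,"dz": 0,"roll": 0},
    {"jaw": 0,"dx": 0,"dy": 0,"dz": 0,"roll": 0}
  ]
}}

```text
t: 27.0
eef_pos: [0.52, 0.1815, 0.0048]
ee_rot: [3.141, 0.0, 3.047]
force: [0.5, 0.1, 0.7]
width: 0.0006
gripper_force: 0.0
```

Remaining travel is about 21 mm, so I go on in small steps.

>>> {"method": "servo_tool", "body": {
  "moves": [
    {"jaw": 0,"dx": 0.002,"dy": -0.0002,"dz": 0,"roll": 0},
    {"jaw": 0,"dx": 0.002,"dy": -0.0002,"dz": 0,"roll": 0},
    {"jaw": 0,"dx": 0.002,"dy": -0.0002,"dz": 0,"roll": 0},
    {"jaw": 0,"dx": 0.002,"dy": -0.0002,"dz": 0,"roll": 0},
    {"jaw": 0,"dx": 0.002,"dy": -0.0002,"dz": 0,"roll": 0},
    {"jaw": 0,"dx": 0.001,"dy": -0.0001,"dz": 0,"roll": 0},
    {"jaw": 0,"dx": 0.001,"dy": -0.0001,"dz": 0,"roll": 0},
    {"jaw": 0,"dx": 0.001,"dy": -0.0001,"dz": 0,"roll": 0},
    {"jaw": 0,"dx": 0.001,"dy": -0.0001,"dz": 0,"roll": 0},
    {"jaw": 0,"dx": 0,"dy": 0,"dz": 0,"roll": 0}
  ]
}}

```text
t: 28.25
eef_pos: [0.534, 0.1802, 0.0046]
ee_rot: [3.142, 0.0, 3.047]
force: [-0.3, -0.4, 0.1]
width: 0.0004
gripper_force: 0.2
```

>>> {"method": "servo_tool", "body": {
  "moves": [
    {"jaw": 0,"dx": 0.001,"dy": -0.0001,"dz": 0,"roll": 0},
    {"jaw": 0,"dx": 0.001,"dy": -0.0001,"dz": 0,"roll": 0},
    {"jaw": 0,"dx": 0.001,"dy": -0.0001,"dz": 0,"roll": 0},
    {"jaw": 0,"dx": 0.001,"dy": -0.0001,"dz": 0,"roll": 0},
    {"jaw": 0,"dx": 0,"dy": 0,"dz": 0,"roll": 0},
    {"jaw": 0,"dx": 0,"dy": 0,"dz": 0,"roll": 0},
    {"jaw": 0,"dx": 0,"dy": 0,"dz": 0,"roll": 0},
    {"jaw": 0,"dx": 0,"dy": 0,"dz": 0,"roll": 0},
    {"jaw": 0,"dx": 0,"dy": 0,"dz": 0,"roll": 0},
    {"jaw": 0,"dx": 0,"dy": 0,"dz": 0,"roll": 0}
  ]
}}

```text
t: 29.5
eef_pos: [0.5368, 0.1798, 0.0046]
ee_rot: [-3.141, -0.001, 3.047]
force: [-6.9, 3.2, 4.4]
width: 0.0006
gripper_force: 3.5
```

>>> {"method": "servo_tool", "body": {
  "moves": [
    {"jaw": 0,"dx": 0.001,"dy": -0.0001,"dz": 0,"roll": 0},
    {"jaw": 0,"dx": 0,"dy": 0,"dz": 0,"roll": 0},
    {"jaw": 0,"dx": 0.001,"dy": -0.0001,"dz": 0,"roll": 0},
    {"jaw": 0,"dx": 0,"dy": 0,"dz": 0,"roll": 0},
    {"jaw": 0,"dx": 0.001,"dy": -0.0001,"dz": 0,"roll": 0},
    {"jaw": 0,"dx": 0,"dy": 0,"dz": 0,"roll": 0},
    {"jaw": 0,"dx": 0,"dy": 0,"dz": 0,"roll": 0},
    {"jaw": 0,"dx": 0,"dy": 0,"dz": 0,"roll": 0},
    {"jaw": 0,"dx": 0,"dy": 0,"dz": 0,"roll": 0},
    {"jaw": 0,"dx": 0,"dy": 0,"dz": 0,"roll": 0}
  ]
}}

```text
t: 30.75
eef_pos: [0.5409, 0.1795, 0.0047]
ee_rot: [3.142, 0.0, 3.047]
force: [-0.1, -0.3, 0.2]
width: 0.0003
gripper_force: 0.0
```

>>> {"method": "servo_tool", "body": {
  "moves": [
    {"jaw": 0,"dx": 0.001,"dy": -0.0001,"dz": 0,"roll": 0},
    {"jaw": 0,"dx": 0,"dy": 0,"dz": 0,"roll": 0},
    {"jaw": 0,"dx": 0.001,"dy": -0.0001,"dz": 0,"roll": 0},
    {"jaw": 0,"dx": 0,"dy": 0,"dz": 0,"roll": 0},
    {"jaw": 0,"dx": 0.001,"dy": -0.0001,"dz": 0,"roll": 0},
    {"jaw": 0,"dx": 0,"dy": 0,"dz": 0,"roll": 0},
    {"jaw": 0,"dx": 0,"dy": 0,"dz": 0,"roll": 0},
    {"jaw": 0,"dx": 0,"dy": 0,"dz": 0,"roll": 0},
    {"jaw": 0,"dx": 0,"dy": 0,"dz": 0,"roll": 0},
    {"jaw": 0,"dx": 0,"dy": 0,"dz": 0,"roll": 0}
  ]
}}

```text
t: 32.0
eef_pos: [0.5438, 0.1792, 0.0046]
ee_rot: [-3.142, -0.0, 3.047]
force: [-0.6, -0.8, -0.0]
width: 0.0003
gripper_force: 0.3
```

>>> {"method": "servo_tool", "body": {
  "moves": [
    {"jaw": 0,"dx": 0.001,"dy": -0.0001,"dz": 0,"roll": 0},
    {"jaw": 0,"dx": 0,"dy": 0,"dz": 0,"roll": 0},
    {"jaw": 0,"dx": 0.001,"dy": -0.0001,"dz": 0,"roll": 0},
    {"jaw": 0,"dx": 0,"dy": 0,"dz": 0,"roll": 0},
    {"jaw": 0,"dx": 0,"dy": 0,"dz": 0,"roll": 0},
    {"jaw": 0,"dx": 0,"dy": 0,"dz": 0,"roll": 0},
    {"jaw": 0,"dx": 0,"dy": 0,"dz": 0,"roll": 0},
    {"jaw": 0,"dx": 0,"dy": 0,"dz": 0,"roll": 0},
    {"jaw": 0,"dx": 0,"dy": 0,"dz": 0,"roll": 0},
    {"jaw": 0,"dx": 0,"dy": 0,"dz": 0,"roll": 0}
  ]
}}

```text
t: 33.25
eef_pos: [0.5441, 0.179, 0.0046]
ee_rot: [-3.141, -0.002, 3.047]
force: [-9.1, 3.2, 6.0]
width: 0.0002
gripper_force: 4.8
```

The hard stop is felt at 0.544, about 7 mm past the detent. Now I withdraw and check.

>>> {"method": "servo_tool", "body": {
  "moves": [
    {"jaw": 0,"dx": -0.01,"dy": 0.001,"dz": 0,"roll": 0},
    {"jaw": 0,"dx": -0.03,"dy": 0.003,"dz": 0,"roll": 0},
    {"jaw": 0,"dx": -0.04,"dy": 0.004,"dz": 0,"roll": 0},
    {"jaw": 0,"dx": -0.02,"dy": 0.002,"dz": 0.04,"roll": 0},
    {"jaw": 0,"dx": 0,"dy": 0,"dz": 0.05,"roll": 0},
    {"jaw": 0,"dx": 0,"dy": 0,"dz": 0.05,"roll": 0},
    {"jaw": 0,"dx": 0,"dy": 0,"dz": 0.02,"roll": 0},
    {"jaw": 0,"dx": 0,"dy": 0,"dz": 0,"roll": 0},
    {"jaw": 0,"dx": 0,"dy": 0,"dz": 0,"roll": 0},
    {"jaw": 0,"dx": 0,"dy": 0,"dz": 0,"roll": 0}
  ]
}}

```text
t: 34.5
eef_pos: [0.4453, 0.1884, 0.1635]
ee_rot: [-3.14, -0.001, 3.047]
force: [-0.8, 0.0, -0.2]
width: 0.0002
gripper_force: 0.0
```

```bash
python3 - <<'E'
from station import *
from h import *
c=calibration("scene");p,d=grab_frame("scene");W=pts(p,d,c);W0=pts(np.load("scene.npz")["p"],np.load("scene.npz")["d"],c)
a=np.array([.9956,-.0932]);n=np.array([.0932,.9956]);r=W[...,:2]-[.4179,.1919];x=r@a*1000;y=r@n*1000;z=W[...,2]*1000
m=(abs(y)<95)&(z>49)&(z<58)&(x>90)&(x<150);print("front top x",np.percentile(x[m],[2,50,98]).round(1),m.sum())
cv2.imwrite("pics/e.png",cv2.convertScaleAbs(cv2.resize(p[110:300,120:400],(800,543),interpolation=2)[:,:,::-1],alpha=1.4))
E
```

```text
front top x [138.1 141.1 143.9] 56
```

View pics/e.png

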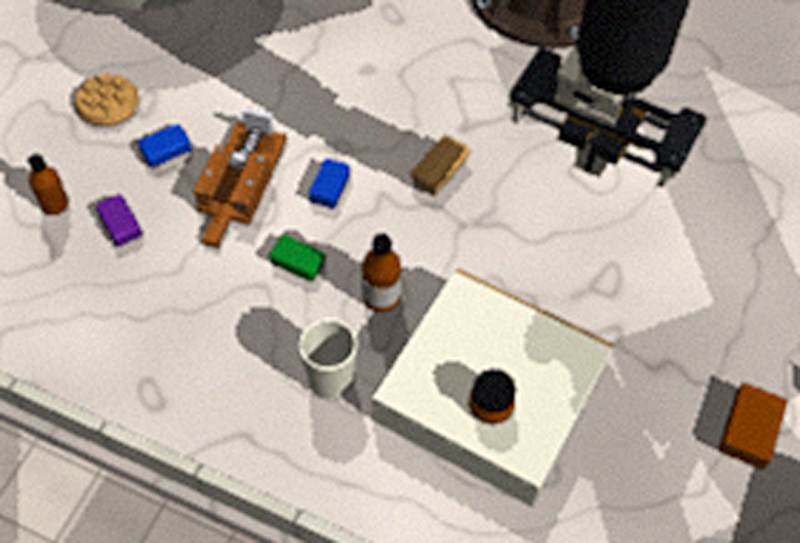

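The drawer is home, with only a thin strip of its front visible along (460,270)–(610,345). The mould is empty, the slide has sprung back, and the bystanders stand where they were.

```bash
python3 -c "
from station import *
print(job_done())"
```

```text
the job is handed in; nothing more can be done
None
```

I pressed the ejector to its stop, laid the soap cake flat in the wide compartment, pushed the drawer home past its detent, and handed the job in at about 35 s with the other things left as they were.

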